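Show the cook what goes into the bowl

ROBOT

A 6-joint arm with a two-finger parallel gripper is mounted at the origin on a cart in front of the work surface, level with it; the furniture and walls round the work are solid. World frame = base frame: x ahead of the robot, y to its left, z up, the work surface at z = 0. Lengths are in m, angles in degrees, forces in N, time in s.
With the tool pointing down it reaches from about 0.375 to 0.9 m from the base axis. Payload 3.1 kg.
Tool frame: the origin (TCP) lies between the finger pads; the fingertips stand 11 mm ahead of it and the grasp point (between the pads) lies 8 mm behind it; z points along the fingers, y is the line along which they close (so a half turn about z gives the same grasp; the last joint's range is limited). The gripper opens to 87 mm and grips with 3 to 60 N. Pads are 19 mm wide; open, the fingers measure 117 mm over their backs; the gripper's body (75 mm by 190 mm) begins 51 mm behind the grasp point.
Start: joints at [66.549, 30.224, 82.088, -0, 67.689, -10.227], TCP at [0.143, 0.608, 0.234] pointing down, gripper open.
Joint ranges: [-176.69, 176.69], [-43.24, 126.21], [12.49, 139.97], [-82, 262], [0, 151.66], [-163.58, 163.58]. Speed limits (degrees/s): [159.86, 159.86, 180, 180, 180, 180].

INTERFACE

Orientations are given as a 3x3 rotation matrix whose columns are the frame's x, y, z axes.
In Python, from rig import bot, viewer, workorder, nets gives the robot as it stands. The module is installed in compiled form; this text tells all that it offers.
- The arm moves only by the tool move_arm, never from a script. Its argument "increments" is a list of rows, each a list of 7 numbers: the shift along the tool's x, y, z normalised to -1 to 1, where 1 is 0.3 m, then the turn, a rotation vector about the tool's x, y, z normalised to -1 to 1, where 1 is pi rad, then the opening, from 0 (shut) to 1 (fully open). In form: [[tx, ty, tz, wx, wy, wz, grip], ...]. A call has 1 to 10 rows; each row is the pose to reach, as a shift and turn from the pose commanded when the call began, along the tool's axes at that moment, turning the shorter way round; what a row does not reach only later rows make up. A row lasts 1/12 s, in which the tool goes at most 41.7 mm and 7.16 degrees, less where a joint would pass 70% of its speed; a pose out of reach is approached as far as the arm can. A call with a number of a shift or a turn outside -1 to 1 is refused whole. A call with a gripper value outside its range is refused whole. The fingers move at their own pace and stop on an object; the grip force is fixed at half the most. Time passes only in rows, so rows that repeat a pose let the fingers close. It gives the time, the measured TCP pose, the force, the opening and the grip force at its end, in the units of the state.
- bot.read_state(): the state, without advancing time (a new reading comes with each control period).
- viewer.capture(name): name is "scene" or "top" or "wrist"; returns a dict with "image" (420x560x3 uint8, blue, green, red), "K" (3x3 intrinsics, pixels), "eye" and "orientation" of the camera in the world. Camera axes: x right, y up, looking along -z (the intrinsics and any distortion apply to the point x, -y, -z); pixel columns grow to the right and rows downward; lengths in m; the calibration is good to about 2 mm. A picture is of the moment at which its call begins. There is no depth.
- workorder.hand_in(): hands the job in; it is judged then, once.
Trained networks look in the newest picture that a camera, given by its name, has taken for a name from the list of things; names that differ only in an ending like _2 or _b are one class to them, and where a whole thing is asked for, a point or a joint stands for the part that bears it (a point fixed in the world has none). Each returns a list of dicts, best first, with "conf" (0 to 1); they miss things now and then, are a little off and sometimes report something else, mostly with a low value. They report only what shows in the picture. A call takes as long as a camera call. They do not tell look-alikes from the thing itself.
- nets.find_in(camera, thing): "location" ([column, row] in pixels, amid what is visible of it).
The state is a dict: "time_s": time; "joint_positions": joint angles; "qvel": joint speeds; "tau": joint torques, N m; "position": TCP position; "tcp_rot": TCP orientation; "force": force on the tool from outside, world axes, zero at the start; "moment": the same for the moment, N m; "opening": opening from 0.0 (shut) to 1.0 (fully open); "grasp_force": force on a finger pad.
Only numpy, scipy, OpenCV 4.12 (cv2) and the standard library are available. Lean on these libraries where they do the work, as an engineer would, in place of code of your own. Each camera call takes 0.05 s, during which the arm holds its last target. There are 200 camera calls.

TASK

Show the cook what to put where, by pointing only: bring the fingertips a few centimetres above the top of the garlic bulb and keep them still there for about two seconds, then do the same above the salt shaker, and then point down at the middle of the wooden bowl from just above its rim and finish there, still pointing. Touch and move nothing at all, and do not bring the fingertips down close above the onion or the spice jar.

Things in the scene. Friction and masses are not known exactly. Their poses are not given: they have to be found in the camera images.
- garlic: whole garlic bulb, pale and round with a short pointed stem, 60 x 57 mm and 58 mm high, loose; origin under its middle on the worktop, z up
- garlic_top (a point): point on the garlic's vertical axis, 58 mm above its origin, level with the tip of its stem
- salt: salt shaker, slim and round, 44 mm across and 90 mm high, with a domed grey metal cap with small holes and a clear lower half, loose; origin under its middle on the worktop, z up (it may lean by about 3 degrees on its uneven foot)
- salt_top (a point): middle of the top of the salt shaker's cap, 90 mm above its origin
- bowl: open round wooden bowl, 207 mm across the rim and 86 mm high, loose; origin under its middle on the worktop, z up
- bowl_top (a point): centre of the bowl's mouth, level with the rim, 86 mm above its origin
- onion: whole red onion, 64 x 67 mm and 71 mm high, loose, a bystander; origin under its middle on the worktop, z up
- onion_top (a point): point on the onion's vertical axis, 71 mm above its origin, level with its top
- spice: spice jar, glass with a wide red screw cap, 45 mm across and 106 mm high, loose, a bystander; origin under its middle on the worktop, z up
- spice_top (a point): middle of the top of the spice jar's cap, 106 mm above its origin
Not all that is in view belongs to the job. Of the things like the garlic, leave any that is black; of the rest the smaller one is meant. Leave any blue look-alike of the salt alone.

How it is judged (in metres and radians):
On the way, in this order (a step that is already met when the one before it is completed fails the run):
1. the fingertips dwell just above the garlic bulb (horizontal distance between the grasp point and garlic_top below 0.03 m and z of the grasp point in the frame of garlic_top between 0.02 and 0.085 m), for 1.5 s.
2. then the fingertips dwell just above the salt shaker (horizontal distance between the grasp point and salt_top below 0.03 m and z of the grasp point in the frame of salt_top between 0.02 and 0.085 m), for 1.5 s.
At the end, for the whole second after the job is handed in: the grasp point (about 2 cm behind the fingertips) is within 50 mm of the bowl's centre line, 0 to 100 mm above its rim, and stays there; garlic, salt shaker, bowl, onion and spice jar are within 10 mm of where they began, upright and at rest (horizontal distance between the grasp point and bowl_top below 0.05 m and z of the grasp point in the frame of bowl_top between 0 and 0.1 m and distance of each of garlic, onion, salt, spice, bowl from where it was at the start of the episode below 0.01 m and angle between each of garlic, onion, salt, spice, bowl's own z axis and vertical below 0.15 rad and linear speed of each of garlic, onion, salt, spice, bowl below 0.02 m/s); the robot touches nothing.
It fails at once if the robot touches something (contact force between any of the fingers, the arm and anything else above 0.3 N).
It fails at once if one of the things is shifted or lifted (distance of any of garlic, onion, salt, spice, bowl from where it was at the start of the episode above 0.012 m).
It fails at once if the fingertips are brought down close above the onion or the spice jar ((horizontal distance between the grasp point and onion_top below 0.03 m and z of the grasp point in the frame of onion_top between 0.02 and 0.085 m) or (horizontal distance between the grasp point and spice_top below 0.03 m and z of the grasp point in the frame of spice_top between 0.02 and 0.085 m)).
It also fails if it takes over 53 s, if anything falls off the work surface, if the arm or the gripper's body presses on something with over 40 N, if the wrist force passes 120 N, or if a joint passes its speed limit or range.

## Working session

There is one attempt and no reset: what is moved stays moved. The work goes in short steps, Python scripts to look and compute and a tool call to move; the robot and the scene stay as the last step left them, time stands still between calls to the robot, and variables do not carry over. Pictures are saved under pics/ and viewed, at most 10 in all, crops included, and the job is handed in when it is done.

Besides the shell and the picture viewer there is one more tool, called after ">>>" by a JSON object that holds its "method" and its "body". move_arm: Moves the arm, as the interface text tells. Its arguments: {"type":"object","properties":{"increments":{"type":"array"}},"required":["increments"]}

```bash
mkdir -p pics; cat > h.py <<'E'
import numpy as np, cv2
from rig import bot, viewer, workorder, nets
def ray(c,px):
    K=np.array(c["K"]);R=np.array(c["orientation"])
    d=np.linalg.inv(K)@[px[0],px[1],1]
    return np.array(c["eye"]),R@(d*[1,-1,-1])
def at_z(c,px,z):
    e,d=ray(c,px);return e+d*(z-e[2])/d[2]
E
python3 - <<'E'
from h import *
for n in("scene","top"):
    c=viewer.capture(n);cv2.imwrite(f"pics/{n}1.png",c["image"]);print(n,[k for k in c],np.round(c["eye"],3))
    for t,z in(("garlic",.03),("salt",.045),("bowl",.043),("onion",.035),("spice",.05)):
        for r in nets.find_in(n,t):
            if r["conf"]>.15: print(t,round(r["conf"],2),np.round(r["location"]),np.round(at_z(c,r["location"],z),3))
s=bot.read_state();print(s["position"],s["tcp_rot"],s["time_s"])
E
```

```text
scene ['image', 'K', 'eye', 'orientation'] [0.202 0.359 0.644]
garlic 0.9 [330. 193.] [ 0.425 -0.494  0.03 ]
garlic 0.76 [273. 240.] [ 0.484 -0.274  0.03 ]
garlic 0.67 [228. 216.] [ 0.614 -0.31   0.03 ]
garlic 0.45 [201. 271.] [ 0.579 -0.133  0.03 ]
garlic 0.45 [277. 192.] [ 0.549 -0.446  0.03 ]
salt 0.89 [307. 211.] [ 0.445 -0.385  0.045]
salt 0.8 [344. 228.] [ 0.349 -0.358  0.045]
bowl 0.96 [204. 271.] [ 0.566 -0.125  0.043]
bowl 0.17 [315. 264.] [ 0.372 -0.23   0.043]
onion 0.72 [316. 264.] [ 0.373 -0.24   0.035]
spice 0.89 [277. 191.] [ 0.539 -0.423  0.05 ]
top ['image', 'K', 'eye', 'orientation'] [ 0.432 -0.306  1.085]
garlic 0.9 [301. 145.] [ 0.609 -0.307  0.03 ]
garlic 0.75 [399. 236.] [ 0.428 -0.502  0.03 ]
garlic 0.64 [287. 203.] [ 0.492 -0.281  0.03 ]
garlic 0.25 [268. 261.] [ 0.377 -0.244  0.03 ]
salt 0.66 [332. 273.] [ 0.356 -0.368  0.045]
salt 0.57 [346. 226.] [ 0.447 -0.395  0.045]
bowl 0.86 [193. 168.] [ 0.56  -0.093  0.043]
onion 0.66 [267. 260.] [ 0.381 -0.24   0.035]
spice 0.88 [351. 179.] [ 0.539 -0.405  0.05 ]
[0.14292981 0.60841725 0.23355267] [[-9.73489946e-01  2.28729806e-01  1.73036021e-05]
 [ 2.28729806e-01  9.73489946e-01  3.29593769e-05]
 [-9.30609081e-06  3.60434716e-05 -9.99999999e-01]] 0.6
```

View pics/scene1.png

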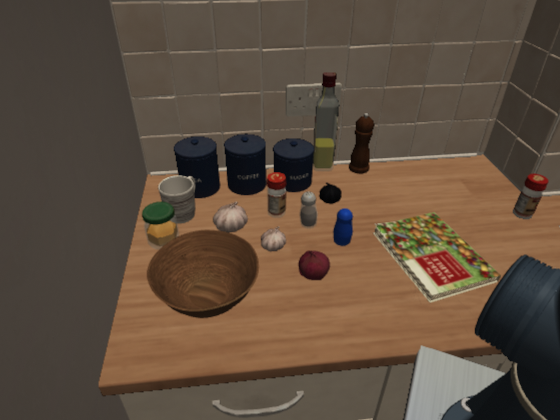

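View pics/top1.png

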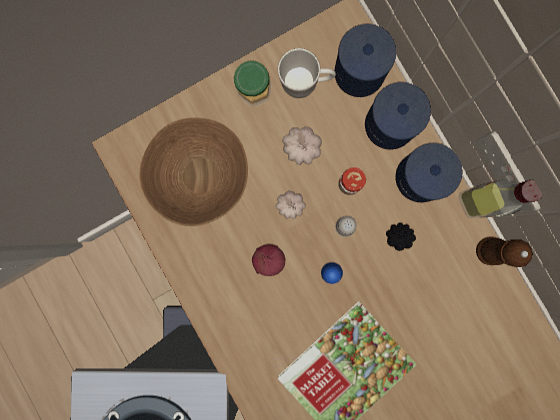

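```bash
python3 - <<'E'
import cv2,numpy as np
a=cv2.imread("pics/scene1.png")[150:320,150:390];b=cv2.imread("pics/top1.png")[110:300,150:430]
a=cv2.resize(a,(400,283),interpolation=2);b=cv2.resize(b,(400,271),interpolation=2)
a=cv2.imread("pics/scene1.png")[160:300,180:370];b=cv2.imread("pics/top1.png")[120:300,240:430]
cv2.imwrite("pics/crop1.png",np.hstack([cv2.resize(a,(400,295),interpolation=2),cv2.copyMakeBorder(cv2.resize(b,(311,295),interpolation=2),0,0,0,0,0)]))
E
```

```text
(no output)
```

View pics/crop1.png

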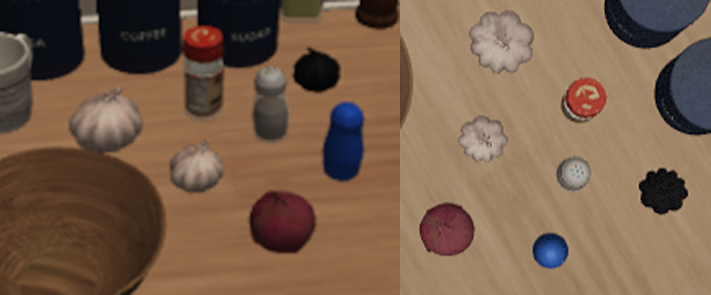

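Top view: the candidates for garlic are small pale (290,204), large pale (301,145) and black (400,236). I choose the small pale one. For salt they are grey cap (346,226) and blue (332,273), and I choose the grey one. The bowl rim is centred at (194,171), the spice cap at (353,180) and the onion at (268,260). The crop confirms these choices.

```bash
python3 - <<'E'
from h import *
t=viewer.capture("top");s=viewer.capture("scene")
for n,p,z in(("garlic",(290,204),.035),("salt",(346,226),.088),("bowl",(194,171),.086),("onion",(268,260),.045),("spice",(353,180),.106),("canister knob",(430,158),.14),("mid can",(410,100),.14)):print("top",n,np.round(at_z(t,p,z),3))
for n,p,z in(("garlic tip",(275,229),.055),("salt top",(309,193),.088),("bowl rim",(204,268),.086),("spice cap top",(277,176),.106)):print("scene",n,np.round(at_z(s,p,z),3))
# canister knob heights: triangulate top/scene
for a,b in(((432,156),(293,143)),((404,97),(245,138)),((529,190),(329,77))):
    e1,d1=ray(t,a);e2,d2=ray(s,b)
    k=np.linalg.lstsq(np.c_[d1,-d2],e2-e1,rcond=None)[0];print("tri",e1+k[0]*d1,e2+k[1]*d2)
# vector world -> tool
R=np.array(bot.read_state()["tcp_rot"]);p=np.array(bot.read_state()["position"])
for q in([.45,.2,.25],):print(np.round(R.T@(np.array(q)-p)/.3,3))
E
```

```text
top garlic [ 0.491 -0.286  0.035]
top salt [ 0.447 -0.392  0.088]
top bowl [ 0.55  -0.105  0.086]
top onion [ 0.38  -0.244  0.045]
top spice [ 0.532 -0.403  0.106]
top canister knob [ 0.568 -0.537  0.14 ]
top mid can [ 0.672 -0.502  0.14 ]
scene garlic tip [ 0.483 -0.285  0.055]
scene salt top [ 0.447 -0.397  0.088]
scene bowl rim [ 0.543 -0.097  0.086]
scene spice cap top [ 0.531 -0.407  0.106]
tri [ 0.57497396 -0.54639682  0.11646306] [ 0.55018751 -0.55495694  0.11493123]
tri [ 0.67881323 -0.49209835  0.13572411] [ 0.66048343 -0.4999661   0.13250304]
tri [ 0.50129666 -0.6593971   0.26063911] [ 0.49841483 -0.66028843  0.26077928]
[-1.308 -1.091 -0.055]
```

>>> {"method": "move_arm", "body": {"increments": [[-0.8,-0.52,-0.05,0,0,0,0.2],[-0.8,-0.52,-0.05,0,0,0,0.2],[-0.8,-0.52,-0.05,0,0,0,0.2],[-0.8,-0.52,-0.05,0,0,0,0.2],[-0.8,-0.52,-0.05,0,0,0,0.2],[-0.8,-0.52,-0.05,0,0,0,0.2],[-0.8,-0.52,-0.05,0,0,0,0.2],[-0.8,-0.52,-0.05,0,0,0,0.2],[-0.8,-0.52,-0.05,0,0,0,0.2]]}}

```text
time_s: 1.45
position: [0.3425, 0.4005, 0.2489]
tcp_rot: [[-0.972, 0.233, 0.0], [0.233, 0.972, 0.001], [-0.0, 0.001, -1.0]]
force: [-0.5, -1.0, 0.2]
opening: 0.4
grasp_force: 0.0
```

>>> {"method": "move_arm", "body": {"increments": [[-0.72,-0.76,0,0,0,0,0.2],[-0.72,-0.76,0,0,0,0,0.2],[-0.72,-0.76,0,0,0,0,0.2],[-0.72,-0.76,0,0,0,0,0.2],[-0.72,-0.76,0,0,0,0,0.2],[-0.72,-0.76,0,0,0,0,0.2],[-0.72,-0.76,0,0,0,0,0.2],[-0.72,-0.76,0,0,0,0,0.2],[-0.72,-0.76,0,0,0,0,0.2],[-0.72,-0.76,0,0,0,0,0.2]]}}

```text
time_s: 2.28
position: [0.4991, 0.1307, 0.2483]
tcp_rot: [[-0.973, 0.23, -0.001], [0.23, 0.973, 0.001], [0.001, 0.001, -1.0]]
force: [0.5, 0.7, -0.4]
opening: 0.198
grasp_force: 0.0
```

>>> {"method": "move_arm", "body": {"increments": [[-0.21,-0.91,0,0,0,0,0.2],[-0.21,-0.91,0,0,0,0,0.2],[-0.21,-0.91,0,0,0,0,0.2],[-0.21,-0.91,0,0,0,0,0.2],[-0.21,-0.91,0,0,0,0,0.2],[-0.21,-0.91,0,0,0,0,0.2],[-0.21,-0.91,0,0,0,0,0.2],[-0.21,-0.91,0,0,0,0,0.2],[-0.21,-0.91,0,0,0,0,0.2],[-0.21,-0.91,0,0,0,0,0.2]]}}

```text
time_s: 3.12
position: [0.4975, -0.1473, 0.2483]
tcp_rot: [[-0.974, 0.227, -0.001], [0.227, 0.974, 0.002], [0.002, 0.001, -1.0]]
force: [-0.5, 0.2, -0.0]
opening: 0.203
grasp_force: 0.0
```

>>> {"method": "move_arm", "body": {"increments": [[-0.08,-0.46,0,0,0,0,0.2],[-0.08,-0.46,0,0,0,0,0.2],[-0.08,-0.46,0,0,0,0,0.2],[-0.08,-0.46,0,0,0,0,0.2],[-0.08,-0.46,0.08,0,0,0,0.2],[-0.08,-0.46,0.16,0,0,0,0.2],[-0.08,-0.46,0.24,0,0,0,0.2],[-0.08,-0.46,0.32,0,0,0,0.2],[-0.08,-0.46,0.4,0,0,0,0.2],[-0.08,-0.46,0.47,0,0,0,0.2]]}}

```text
time_s: 3.95
position: [0.49, -0.2863, 0.1062]
tcp_rot: [[-0.974, 0.226, -0.001], [0.226, 0.974, 0.002], [0.002, 0.002, -1.0]]
force: [0.2, -1.0, -0.4]
opening: 0.196
grasp_force: 0.0
```

```bash
python3 - <<'E'
from h import *
a=[viewer.capture(n)["image"] for n in("scene","top")]
cv2.imwrite("pics/g.png",np.hstack([cv2.resize(a[0][100:310,130:410],(400,300)),cv2.resize(a[1][100:310,150:430],(400,300))]))
E
```

```text
(no output)
```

View pics/g.png

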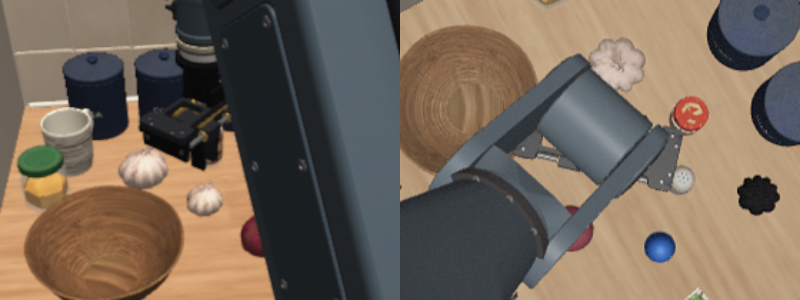

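The scene crop shows the fingertips (207,162) directly above the small pale garlic (204,198), and nothing has been disturbed. I'll dwell here.

>>> {"method": "move_arm", "body": {"increments": [[0,0,0,0,0,0,0.2],[0,0,0,0,0,0,0.2],[0,0,0,0,0,0,0.2],[0,0,0,0,0,0,0.2],[0,0,0,0,0,0,0.2],[0,0,0,0,0,0,0.2],[0,0,0,0,0,0,0.2],[0,0,0,0,0,0,0.2],[0,0,0,0,0,0,0.2],[0,0,0,0,0,0,0.2]]}}

```text
time_s: 4.88
position: [0.4896, -0.2898, 0.1075]
tcp_rot: [[-0.973, 0.229, -0.0], [0.229, 0.973, 0.0], [0.0, 0.0, -1.0]]
force: [-0.6, -0.8, 0.0]
opening: 0.199
grasp_force: 0.0
```

>>> {"method": "move_arm", "body": {"increments": [[0,0,0,0,0,0,0.2],[0,0,0,0,0,0,0.2],[0,0,0,0,0,0,0.2],[0,0,0,0,0,0,0.2],[0,0,0,0,0,0,0.2],[0,0,0,0,0,0,0.2],[0,0,0,0,0,0,0.2],[0,0,0,0,0,0,0.2],[0,0,0,0,0,0,0.2],[0,0,0,0,0,0,0.2]]}}

```text
time_s: 5.72
position: [0.4897, -0.2897, 0.1076]
tcp_rot: [[-0.973, 0.229, 0.0], [0.229, 0.973, -0.0], [-0.0, -0.0, -1.0]]
force: [0.7, -0.7, -0.0]
opening: 0.2
grasp_force: 0.0
```

>>> {"method": "move_arm", "body": {"increments": [[0,0,0,0,0,0,0.2],[0,0,0,0,0,0,0.2],[0,0,0,0,0,0,0.2],[0,0,0,0,0,0,0.2],[0,0,0,0,0,0,0.2],[0,0,0,0,0,0,0.2],[0,0,0,0,0,0,0.2],[0,0,0,0,0,0,0.2]]}}

```text
time_s: 6.38
position: [0.4897, -0.2897, 0.1076]
tcp_rot: [[-0.973, 0.229, 0.0], [0.229, 0.973, -0.0], [-0.0, -0.0, -1.0]]
force: [0.4, 0.5, -0.3]
opening: 0.204
grasp_force: 0.0
```

>>> {"method": "move_arm", "body": {"increments": [[0,0,-0.12,0,0,0,0.2],[0,0,-0.24,0,0,0,0.2],[0.02,-0.12,-0.24,0,0,0,0.2],[0.04,-0.25,-0.24,0,0,0,0.2],[0.06,-0.37,-0.24,0,0,0,0.2],[0.06,-0.37,-0.24,0,0,0,0.2],[0.06,-0.37,-0.2,0,0,0,0.2],[0.06,-0.37,-0.15,0,0,0,0.2],[0.06,-0.37,-0.1,0,0,0,0.2],[0.06,-0.37,-0.1,0,0,0,0.2]]}}

```text
time_s: 7.22
position: [0.4453, -0.3917, 0.1347]
tcp_rot: [[-0.973, 0.229, -0.004], [0.229, 0.973, 0.005], [0.005, 0.004, -1.0]]
force: [-0.3, -0.1, 0.0]
opening: 0.202
grasp_force: 0.0
```

>>> {"method": "move_arm", "body": {"increments": [[0,0,0,0,0,0,0.2],[0,0,0,0,0,0,0.2],[0,0,0,0,0,0,0.2],[0,0,0,0,0,0,0.2],[0,0,0,0,0,0,0.2],[0,0,0,0,0,0,0.2],[0,0,0,0,0,0,0.2],[0,0,0,0,0,0,0.2],[0,0,0,0,0,0,0.2],[0,0,0,0,0,0,0.2]]}}

```text
time_s: 8.05
position: [0.4467, -0.3937, 0.1376]
tcp_rot: [[-0.973, 0.229, -0.0], [0.229, 0.973, 0.0], [0.0, 0.0, -1.0]]
force: [0.8, -0.7, -0.5]
opening: 0.199
grasp_force: 0.0
```

```bash
python3 - <<'E'
from h import *
a=[viewer.capture(n)["image"] for n in("scene","wrist")]
cv2.imwrite("pics/s.png",np.hstack([cv2.resize(a[0][100:310,130:410],(400,300)),cv2.resize(a[1],(400,300))]))
E
```

```text
(no output)
```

View pics/s.png

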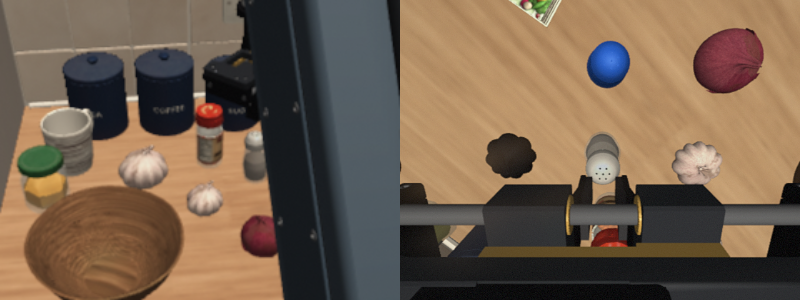

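The wrist view shows the salt cap (602,165) between and just ahead of the fingertips (605,185), as expected. All things are undisturbed. I'll dwell, then go to the bowl.

>>> {"method": "move_arm", "body": {"increments": [[0,0,0,0,0,0,0.2],[0,0,0,0,0,0,0.2],[0,0,0,0,0,0,0.2],[0,0,0,0,0,0,0.2],[0,0,0,0,0,0,0.2],[0,0,0,0,0,0,0.2],[0,0,0,0,0,0,0.2],[0,0,0,0,0,0,0.2],[0,0,0,0,0,0,0.2],[0,0,0,0,0,0,0.2]]}}

```text
time_s: 8.98
position: [0.4468, -0.3936, 0.1376]
tcp_rot: [[-0.973, 0.229, -0.0], [0.229, 0.973, 0.0], [0.0, 0.0, -1.0]]
force: [-0.0, -0.8, -0.7]
opening: 0.204
grasp_force: 0.0
```

>>> {"method": "move_arm", "body": {"increments": [[0,0,0,0,0,0,0.2],[0,0,0,0,0,0,0.2],[0,0,0,0,0,0,0.2],[0,0,0,0,0,0,0.2],[0,0,0,0,0,0,0.2],[0,0,0,0,0,0,0.2],[0,0,0,0,0,0,0.2],[0,0,0,0,0,0,0.2]]}}

```text
time_s: 9.65
position: [0.4468, -0.3936, 0.1376]
tcp_rot: [[-0.973, 0.229, -0.0], [0.229, 0.973, 0.0], [0.0, 0.0, -1.0]]
force: [-0.6, 0.6, 0.0]
opening: 0.196
grasp_force: 0.0
```

>>> {"method": "move_arm", "body": {"increments": [[0,0,-0.12,0,0,0,0.2],[0,0,-0.24,0,0,0,0.2],[0,0,-0.33,0,0,0,0.2],[0,0,-0.33,0,0,0,0.2]]}}

```text
time_s: 9.98
position: [0.4493, -0.3967, 0.243]
tcp_rot: [[-0.974, 0.228, 0.008], [0.228, 0.974, -0.01], [-0.01, -0.008, -1.0]]
force: [1.1, -1.0, 0.6]
opening: 0.202
grasp_force: 0.0
```

>>> {"method": "move_arm", "body": {"increments": [[-0.1,0.95,0,0,0,0,0.2],[-0.1,0.95,0,0,0,0,0.2],[-0.1,0.95,0,0,0,0,0.2],[-0.1,0.95,0,0,0,0,0.2],[-0.1,0.95,0,0,0,0,0.2],[-0.1,0.95,0,0,0,0,0.2],[-0.1,0.95,0,0,0,0,0.2],[-0.1,0.95,0,0,0,0,0.2],[-0.1,0.95,0,0,0,0,0.2],[-0.1,0.95,0,0,0,0,0.2]]}}

```text
time_s: 10.82
position: [0.5409, -0.1231, 0.2362]
tcp_rot: [[-0.974, 0.228, -0.001], [0.228, 0.974, -0.0], [0.001, -0.001, -1.0]]
force: [-0.1, -0.4, -0.7]
opening: 0.2
grasp_force: 0.0
```

>>> {"method": "move_arm", "body": {"increments": [[0,0.07,0.06,0,0,0,0.2],[0,0.07,0.12,0,0,0,0.2],[0,0.07,0.18,0,0,0,0.2],[0,0.07,0.24,0,0,0,0.2],[0,0.07,0.29,0,0,0,0.2],[0,0.07,0.34,0,0,0,0.2],[0,0.07,0.34,0,0,0,0.2],[0,0.07,0.34,0,0,0,0.2],[0,0.07,0.34,0,0,0,0.2],[0,0.07,0.34,0,0,0,0.2]]}}

```text
time_s: 11.65
position: [0.5466, -0.1036, 0.1356]
tcp_rot: [[-0.973, 0.23, 0.002], [0.23, 0.973, -0.001], [-0.002, -0.0, -1.0]]
force: [0.2, -0.0, -0.2]
opening: 0.198
grasp_force: 0.0
```

>>> {"method": "move_arm", "body": {"increments": [[0,0,0,0,0,0,0.2],[0,0,0,0,0,0,0.2],[0,0,0,0,0,0,0.2],[0,0,0,0,0,0,0.2],[0,0,0,0,0,0,0.2],[0,0,0,0,0,0,0.2]]}}

```text
time_s: 12.15
position: [0.546, -0.1025, 0.1347]
tcp_rot: [[-0.974, 0.229, 0.0], [0.229, 0.974, -0.0], [-0.0, -0.0, -1.0]]
force: [0.2, -0.4, 0.3]
opening: 0.202
grasp_force: 0.0
```

```bash
python3 - <<'E'
from h import *
a=[viewer.capture(n)["image"] for n in("scene","wrist")]
cv2.imwrite("pics/b.png",np.hstack([cv2.resize(a[0][100:310,130:410],(400,300)),cv2.resize(a[1],(400,300))]))
E
```

```text
(no output)
```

View pics/b.png

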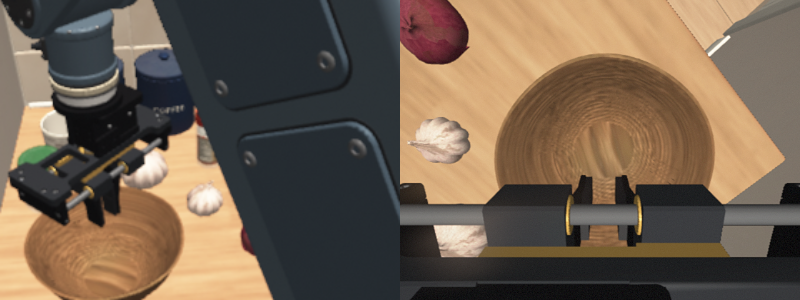

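The fingers point down into the middle of the bowl, above its rim (wrist view (605,180)), and nothing has moved. I'm handing in.

```bash
python3 -c "
from h import *
print(workorder.hand_in())"
```

```text
the job is handed in; nothing more can be done
None
```

The arm pointed above the small pale garlic and then the grey-capped salt shaker, holding over 2 s at each, and ended pointing down over the middle of the bowl. The pictures show nothing touched or moved; the job is handed in at about 12 s, but no verdict came back.

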